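# Balance the centrifuge rotor

## Robot

A 6-joint arm with a two-finger parallel gripper is mounted at the origin on a cart in front of the work surface, level with it; the furniture and walls round the work are solid. World frame = base frame: x ahead of the robot, y to its left, z up, the work surface at z = 0. Lengths are in m, angles in rad, forces in N, time in s.
With the tool pointing down it reaches from about 0.275 to 1 m from the base axis. Payload 8.4 kg.
Tool frame: the origin (TCP) lies on the centre line of the jaws, within the pads' length; the fingertips stand 17 mm ahead of it and the grasp point (between the pads) lies 2 mm behind it (robot.tips_ahead is the distance from the TCP to the fingertips, in m); z points along the fingers, y is the line along which they close (so a half turn about z gives the same grasp; the last joint's range is limited). The gripper opens to 85 mm and grips with 20 to 120 N. Pads are 22 mm wide; open, the fingers measure 114 mm over their backs; the gripper's body (76 mm by 85 mm) begins 54 mm behind the grasp point. The pads swing forward as they close: fully open they stand 13 mm farther back than shut.
Start: joints at [-1.238, 0.353, 1.633, -0, 1.155, -0.002], TCP at [0.205, -0.59, 0.248] pointing down, gripper open.
Joint ranges: [-2.63, 2.63], [-0.92, 2.1], [0.06, 2.66], [-1.3, 4.44], [0, 2.69], [-3.02, 3.02]. Speed limits (rad/s): [2.22, 2.22, 2.79, 3.14, 3.14, 3.14].

## Interface

Orientations are given as a rotation vector (axis times angle).
In Python, from plant import robot gives the robot as it stands.
- The arm moves only by the shell command python3 -m crank 'ROWS'. ROWS is JSON, one flat list of numbers, 7 for each row, row after row: the turn, a rotation vector about the tool's x, y, z in units of 90 degrees (1.0 is 90 degrees), then the shift along the tool's x, y, z in units of 0.2 m (1.0 is 0.2 m), then the closure, from -1 (fully open) to 1 (shut). In form: [ax, ay, az, x, y, z, hand, ax, ay, az, x, y, z, hand, ...]. A call has 1 to 10 rows; each row is the pose to reach, as a shift and turn from the pose commanded when the call began, along the tool's axes at that moment; what a row does not reach only later rows make up. A row lasts 1/12 s, in which the tool goes at most 41.7 mm and 7.16 degrees, less where a joint would pass 70% of its speed; a pose out of reach is approached as far as the arm can. A call with a number of a shift or a turn outside -1 to 1 is refused whole. A call with a gripper value outside its range is refused whole. The fingers move at their own pace and stop on an object; the grip force is fixed at half the most. Time passes only in rows, so rows that repeat a pose let the fingers close. It gives the time, the measured TCP pose, the force, the opening and the grip force at its end, in the units of the state.
- robot.get_obs(): the state, without advancing time (a new reading comes with each control period).
- robot.capture(name): name is "scene" or "top"; returns the picture (420x560x3 uint8, blue, green, red); there is no depth.
- robot.camera_params(name): a dict with "intrinsics" (3x3 intrinsics, pixels), "dist" ([k1, k2, p1, p2, k3] as OpenCV has them; the pictures are not rectified), "extrinsics" (4x4, takes a point from camera to world coordinates). Camera axes: x right, y up, looking along -z (the intrinsics and any distortion apply to the point x, -y, -z); pixel columns grow to the right and rows downward; lengths in m; the calibration is good to about 2 mm. A picture is of the moment at which its call begins. camera_params takes no time and is no camera call.
- robot.hand_in(): hands the job in; it is judged then, once.
The state is a dict: "time_s": time; "joint_pos": joint angles; "dq": joint speeds; "tau": joint torques, N m; "ee_pos": TCP position; "ee_rot": TCP orientation; "ft_force": force on the tool from outside, world axes, zero at the start; "torque": the same for the moment, N m; "gripper_width": finger opening in m; "grip_force": force on a finger pad.
Only numpy, scipy, OpenCV 4.12 (cv2) and the standard library are available. Lean on these libraries where they do the work, as an engineer would, in place of code of your own. Each camera call takes 0.05 s, during which the arm holds its last target. There are 200 camera calls.

## Task

This centrifuge rotor is half loaded and must be balanced before the spin: for each of the three tubes already in it, take the matching tube (same height, same width of cap) from the black rack and stand it, fully seated, in the bucket directly opposite. The fourth tube in the rack has no partner in the rotor: leave it in the rack, and leave the tubes already loaded where they are.

Things in the scene. Friction and masses are not known exactly. Their poses are not given: they have to be found in the camera images.
- rotor: Fixed swing-out centrifuge rotor on its round stand; origin on the bench under its axis. Six equal upright steel buckets, centres 90 mm from the axis, at 0, 60, .. 300 deg from its x axis: rim 70 mm up, 32 mm across; mouth 28 mm, a funnel over the top 11 mm to a 17 mm bore; flat floor 20 mm up. Hub nut 86 mm up. Three buckets start loaded, every other one, those facing them are empty.
- rack: Black tube rack, 108 x 200 x 24 mm, fixed; origin at the centre of its underside, long side along its y axis. Its four tubes stand in one row along its middle line (x = 0, y = -84.5, -28.5, 28.5, 84.5 mm, in any order) in 14.6 mm holes whose floor is 4 mm above the bench.
- loaded_short_narrow: Already in a rotor bucket (any of the three loaded ones): short tube with the narrow stopper: 79 mm tall, purple stopper 16 mm across and 17 mm high; glass body 13 mm across; origin at the centre of its underside, z up along the tube. Loose; may lean a few degrees. Stays.
- loaded_tall_narrow: Already in a rotor bucket (any of the three loaded ones): tall tube with the narrow stopper: 104 mm tall, purple stopper 16 mm across and 17 mm high; glass body 13 mm across; origin at the centre of its underside, z up along the tube. Loose; may lean a few degrees. Stays.
- loaded_short_wide: Already in a rotor bucket (any of the three loaded ones): short tube with the broad screw cap: 79 mm tall, purple cap 26 mm across and 16 mm high; glass body 13 mm across; origin at the centre of its underside, z up along the tube. Loose; may lean a few degrees. Stays.
- rack_short_narrow: Standing in the rack, to be loaded: short tube with the narrow stopper: 79 mm tall, purple stopper 16 mm across and 17 mm high; glass body 13 mm across; origin at the centre of its underside, z up along the tube. 12 to 22 g. Grip the cap from above; its place is the bucket straight across the axis from loaded_short_narrow.
- rack_tall_narrow: Standing in the rack, to be loaded: tall tube with the narrow stopper: 104 mm tall, purple stopper 16 mm across and 17 mm high; glass body 13 mm across; origin at the centre of its underside, z up along the tube. 12 to 22 g. Grip the cap from above; its place is the bucket straight across the axis from loaded_tall_narrow.
- rack_short_wide: Standing in the rack, to be loaded: short tube with the broad screw cap: 79 mm tall, purple cap 26 mm across and 16 mm high; glass body 13 mm across; origin at the centre of its underside, z up along the tube. 12 to 22 g. Grip the cap from above; its place is the bucket straight across the axis from loaded_short_wide.
- rack_tall_wide: Standing in the rack, the odd one with no partner in the rotor: tall tube with the broad screw cap: 104 mm tall, purple cap 26 mm across and 16 mm high; glass body 13 mm across; origin at the centre of its underside, z up along the tube. Stays in the rack.

How it is judged:
At the end, for the whole second after the job is handed in: Each of the three tubes stands on the floor of the bucket opposite its equal (82 to 98 mm from the axis, over 170 mm from its equal, underside 16 to 26 mm up, tilt under 0.2 rad), released and at rest; the loaded tubes and the odd tube in the rack are upright within 12 mm of their starts (horizontal distance between rack_short_narrow and rotor between 0.082 and 0.098 m and horizontal distance between rack_short_narrow and loaded_short_narrow above 0.17 m and z of rack_short_narrow in the frame of rotor between 0.016 and 0.026 m and angle between each of rack_short_narrow, loaded_short_narrow, rack_tall_narrow, loaded_tall_narrow, rack_short_wide, loaded_short_wide's own z axis and vertical below 0.2 rad and linear speed of each of rack_short_narrow, rack_tall_narrow, rack_short_wide below 0.02 m/s and distance of each of loaded_short_narrow, loaded_tall_narrow, loaded_short_wide, rack_tall_wide from where it was at the start of the episode below 0.012 m and horizontal distance between rack_tall_narrow and rotor between 0.082 and 0.098 m and horizontal distance between rack_tall_narrow and loaded_tall_narrow above 0.17 m and z of rack_tall_narrow in the frame of rotor between 0.016 and 0.026 m and horizontal distance between rack_short_wide and rotor between 0.082 and 0.098 m and horizontal distance between rack_short_wide and loaded_short_wide above 0.17 m and z of rack_short_wide in the frame of rotor between 0.016 and 0.026 m and angle between rack_tall_wide's own z axis and vertical below 0.25 rad); the robot touches nothing.
It fails at once if a tube that was already in the rotor is pulled up or knocked out of its place (moved more than 12 mm) (distance of any of loaded_short_narrow, loaded_tall_narrow, loaded_short_wide from where it was at the start of the episode above 0.012 m).
It fails at once if the odd tube in the rack is lifted or knocked out (moved more than 12 mm) (distance of rack_tall_wide from where it was at the start of the episode above 0.012 m).
It also fails if it takes over 86 s, if anything falls off the work surface, if the arm or the gripper's body presses on something with over 40 N, if the wrist force passes 120 N, or if a joint passes its speed limit or range.

## Working session

There is one attempt and no reset: what is moved stays moved. The work goes in short steps, Python scripts to look and compute and a shell command to move; the robot and the scene stay as the last step left them, time stands still between calls to the robot, and variables do not carry over. Pictures are saved under pics/ and viewed, at most 14 in all, crops included, and the job is handed in when it is done.

```bash
mkdir -p pics; ls
python3 - <<'E'
from plant import robot
import cv2
for n in("scene","top"):
    cv2.imwrite(f"pics/{n}0.png",robot.capture(n)); p=robot.camera_params(n); print(n,p)
o=robot.get_obs(); print(o)
E
```

```text
pics
scene {'intrinsics': array([[513.78100518,   0.        , 284.24237438],
       [  0.        , 513.78100518, 200.13870293],
       [  0.        ,   0.        ,   1.        ]]), 'dist': array([0.04404756, 0.        , 0.        , 0.        , 0.        ]), 'extrinsics': array([[-0.69045205,  0.39570059, -0.60555512, -0.15503124],
       [-0.72315292, -0.35668303,  0.59146181,  0.6541801 ],
       [ 0.01805055,  0.84628498,  0.53242456,  0.65803413],
       [ 0.        ,  0.        ,  0.        ,  1.        ]])}
top {'intrinsics': array([[379.04263259,   0.        , 276.68045091],
       [  0.        , 379.04263259, 206.43372807],
       [  0.        ,   0.        ,   1.        ]]), 'dist': array([-0.02584566,  0.        ,  0.        ,  0.        ,  0.        ]), 'extrinsics': array([[-0.00559722,  0.9983919 , -0.05641174,  0.49776298],
       [-0.99997546, -0.00582595, -0.00389096,  0.00591761],
       [-0.00421336,  0.05638857,  0.99840001,  0.95852645],
       [ 0.        ,  0.        ,  0.        ,  1.        ]])}
{'time_s': 0.1, 'joint_pos': array([-1.23839419e+00,  3.53567363e-01,  1.63407708e+00, -5.42743209e-06,
        1.15520267e+00, -2.38086829e-03]), 'dq': array([-0.00260336, -0.00171064,  0.00045535, -0.00014914,  0.0009704 ,
       -0.0002177 ]), 'tau': array([ 1.69874288e-04, -6.06356621e+01, -3.42820466e+01,  4.24077029e-05,
        4.14559938e-03, -1.16718650e-05]), 'ee_pos': array([ 0.20522646, -0.58990379,  0.24763653]), 'ee_rot': array([-3.09646183e+00, -5.23220883e-01,  3.31243433e-04]), 'ft_force': array([-0.2773037 , -0.27765244,  0.67291461]), 'torque': array([ 0.00703959,  0.02297938, -0.02521949]), 'grip_force': 0.0, 'gripper_width': 0.08535824881972201}
```

View pics/scene0.png

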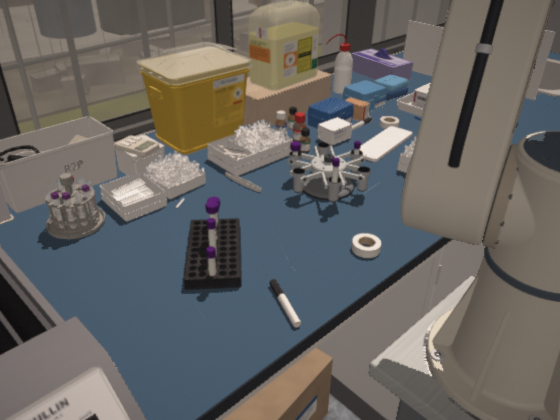

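View pics/top0.png

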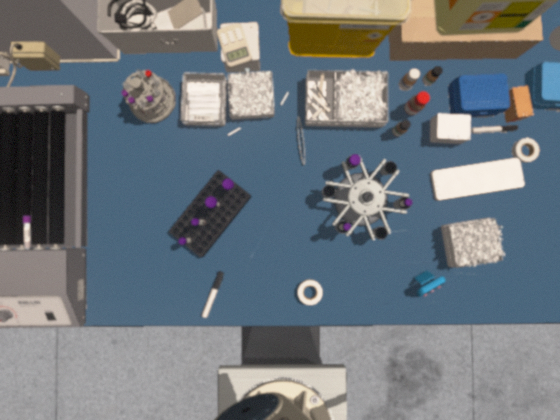

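The scene view shows the rack at about (214,250) and the rotor at (328,178). In the top view they're at (210,213) and (367,197). I'll enlarge all four areas.

Run:
```python
import cv2,numpy as np
s=cv2.imread("pics/scene0.png");t=cv2.imread("pics/top0.png")
c=lambda im,x,y,w,h:cv2.resize(im[y:y+h,x:x+w],(400,300),interpolation=cv2.INTER_CUBIC)
a=np.vstack([np.hstack([c(t,307,152,120,90),c(t,150,168,120,90)]),np.hstack([c(s,268,125,120,90),c(s,155,190,140,105)])])
cv2.imwrite("pics/c0.png",np.clip(a*1.5,0,255).astype(np.uint8))
```

```text
(no output)
```

View pics/c0.png

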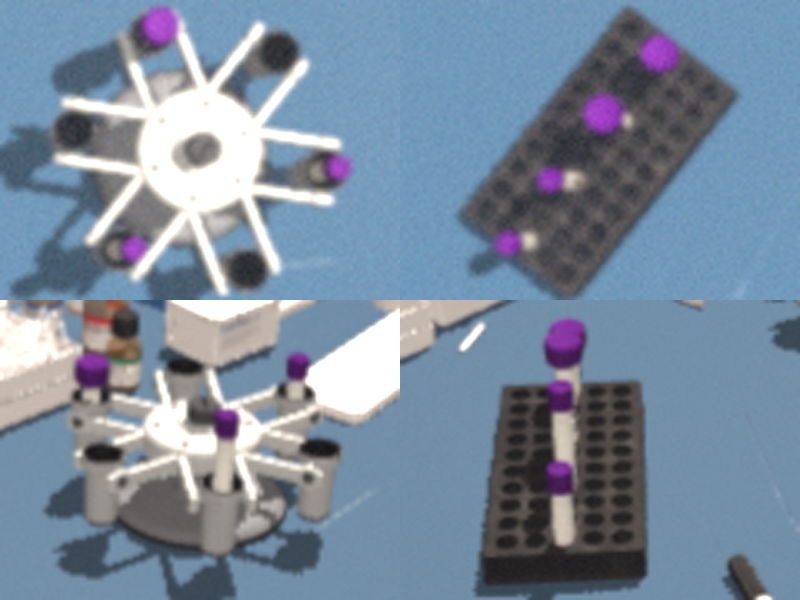

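```bash
cat > geo.py <<'E'
from plant import robot
import cv2,numpy as np
from scipy.optimize import least_squares
P={n:robot.camera_params(n) for n in("scene","top")}
def proj(n,X):
    p=P[n];M=np.diag([1,-1,-1,1])@np.linalg.inv(p["extrinsics"])
    return cv2.projectPoints(np.atleast_2d(X).astype(float),cv2.Rodrigues(M[:3,:3])[0],M[:3,3],p["intrinsics"],p["dist"])[0][:,0]
def blobs(im,amin=8):
    h=cv2.cvtColor(im,cv2.COLOR_BGR2HSV)
    m=cv2.inRange(h,(128,90,40),(160,255,255))
    n,_,st,c=cv2.connectedComponentsWithStats(m)
    return [(c[i].round(1),st[i]) for i in range(1,n) if st[i][4]>amin]
def pose(p,q):
    c,s=np.cos(p[2]),np.sin(p[2]);return np.array([p[0]+c*q[0]-s*q[1],p[1]+s*q[0]+c*q[1],q[2]])
E
python3 - <<'E'
from geo import *
import itertools
s=cv2.imread("pics/scene0.png");t=cv2.imread("pics/top0.png")
for n,im in(("scene",s),("top",t)):
    print(n,[(c.tolist(),st[2:].tolist()) for c,st in blobs(im)])
T=lambda x,y:(307+x*.3,152+y*.3); S=lambda x,y:(268+x*.3,125+(y-300)*.3)
B=lambda a,z:(.09*np.cos(a),.09*np.sin(a),z)
# angle index: find via order; CCW world: top image right=-y, up=+x
obs=[("top",T(203,150),None,.086)]
for k,p in enumerate([(279,50),(72,130),(248,268)]): obs.append(("top",T(*p),[0,2,4][k],.068))
for k,p in enumerate([(184,367),(103,455),(318,450)]): obs.append(("scene",S(*p),[0,2,4][k],.07))
# loaded: top wide(160,27) idx1, left-bottom idx3, right idx5
def res(p):
    r=[]
    for n,uv,k,z in obs:
        q=(0,0,z) if k is None else B(k*np.pi/3,z)
        r.append(proj(n,pose(p,q))[0]-uv)
    return np.array(r).ravel()
f=least_squares(res,[.52,-.24,-.6]);print("rotor",f.x,np.degrees(f.x[2]),f.fun.round(1))
for k in range(6): print(k,pose(f.x,B(k*np.pi/3,0))[:2].round(4))
for k,h in((1,.079),(3,.104),(5,.079)):
    X=pose(f.x,B(k*np.pi/3,.02+h-.008)); print(k,proj("top",X),proj("scene",X))
E
```

```text
scene [([367.6, 56.4], [21, 8, 32]), ([295.3, 145.5], [10, 10, 85]), ([356.7, 144.0], [7, 8, 41]), ([335.2, 161.3], [7, 8, 48]), ([84.9, 187.5], [7, 6, 27]), ([54.5, 194.8], [7, 7, 35]), ([65.5, 195.4], [8, 6, 38]), ([212.4, 204.6], [14, 17, 197]), ([210.4, 223.1], [9, 11, 83]), ([210.1, 251.6], [9, 12, 92])]
top [([124.2, 92.9], [6, 6, 26]), ([131.0, 99.7], [5, 6, 24]), ([149.5, 98.2], [6, 5, 22]), ([354.2, 159.6], [11, 12, 106]), ([227.3, 183.8], [12, 13, 117]), ([210.4, 201.9], [12, 13, 127]), ([407.9, 201.9], [7, 7, 46]), ([26.1, 218.2], [9, 7, 59]), ([194.6, 221.4], [8, 8, 54]), ([346.5, 226.1], [8, 8, 48]), ([181.8, 240.5], [8, 8, 55])]
rotor [ 0.56945739 -0.2026266  -0.6822104 ] -39.08777660350147 [ 0.5 -0.8 -0.8  0.3  0.2  0.1 -0.5  0.1  0.2  0.1  0.  -0.4  0.5 -0.4]
0 [ 0.6393 -0.2594]
1 [ 0.6535 -0.1705]
2 [ 0.5837 -0.1138]
3 [ 0.4996 -0.1459]
4 [ 0.4854 -0.2348]
5 [ 0.5552 -0.2915]
1 [[354.26066061 159.83997969]] [[295.43858553 146.20495648]]
3 [[346.64903424 226.60859764]] [[336.0858639  162.10010389]]
5 [[407.56795056 201.99414385]] [[357.24243618 144.96155666]]
```

Run:
```python
from geo import *
import itertools
top=[(181.8,240.5),(194.6,221.4),(210.4,201.9),(227.3,183.8)]
sc={0:(210.1,251.6),1:(210.4,223.1)}
ys=[-.0845,-.0285,.0285,.0845][::-1]
for H in itertools.product((.079,.104),repeat=4):
    def res(p):
        X=[pose(p,(0,ys[i],.004+H[i]-.008)) for i in range(4)]
        r=list((proj("top",X)-top).ravel())
        for i in sc: r+=list(proj("scene",X[i])[0]-sc[i])
        return np.array(r)
    f=least_squares(res,[.52,.15,.6])
    X=[pose(f.x,(0,y,.0)) for y in ys]
    print(H,round(f.cost,1),f.x.round(4),f.fun.round(1) if f.cost<30 else '',np.round(X,4).tolist() if f.cost<30 else '')
```

```text
(0.079, 0.079, 0.079, 0.079) 61.9 [0.5388 0.1772 0.9044]  
(0.079, 0.079, 0.079, 0.104) 64.7 [0.538  0.1763 0.8829]  
(0.079, 0.079, 0.104, 0.079) 60.3 [0.5384 0.1764 0.8938]  
(0.079, 0.079, 0.104, 0.104) 61.6 [0.5377 0.1755 0.8731]  
(0.079, 0.104, 0.079, 0.079) 1.9 [0.5361 0.1784 0.9055] [ 0.1 -0.  -0.1 -0.1  1.5  0.3 -0.6 -0.4 -0.   0.7 -0.4  0.4] [[0.4696, 0.2305, 0.0], [0.5136, 0.196, 0.0], [0.5585, 0.1608, 0.0], [0.6025, 0.1262, 0.0]]
(0.079, 0.104, 0.079, 0.104) 3.9 [0.5353 0.1775 0.8844] [-0.1 -0.2  0.1  0.   2.1  0.8 -1.1 -0.9 -0.4  0.7 -0.1  0.4] [[0.4699, 0.231, 0.0], [0.5133, 0.1955, 0.0], [0.5573, 0.1594, 0.0], [0.6007, 0.1239, 0.0]]
(0.079, 0.104, 0.104, 0.079) 0.3 [0.5357 0.1775 0.8951] [ 0.2 -0.1  0.1 -0.1  0.1 -0.2  0.1 -0.1 -0.   0.6 -0.   0.3] [[0.4698, 0.2304, 0.0], [0.5135, 0.1953, 0.0], [0.5579, 0.1597, 0.0], [0.6016, 0.1247, 0.0]]
(0.079, 0.104, 0.104, 0.104) 0.9 [0.535  0.1767 0.8747] [ 0.  -0.3  0.3  0.1  0.7  0.3 -0.4 -0.5 -0.4  0.6  0.3  0.3] [[0.4701, 0.2308, 0.0], [0.5131, 0.1949, 0.0], [0.5568, 0.1584, 0.0], [0.5998, 0.1225, 0.0]]
(0.104, 0.079, 0.079, 0.079) 123.2 [0.5362 0.1787 0.9182]  
(0.104, 0.079, 0.079, 0.104) 126.5 [0.5354 0.1777 0.8976]  
(0.104, 0.079, 0.104, 0.079) 122.2 [0.5358 0.1778 0.9081]  
(0.104, 0.079, 0.104, 0.104) 124.0 [0.5351 0.1769 0.8882]  
(0.104, 0.104, 0.079, 0.079) 54.4 [0.5335 0.1798 0.9189]  
(0.104, 0.104, 0.079, 0.104) 56.9 [0.5327 0.1789 0.8987]  
(0.104, 0.104, 0.104, 0.079) 53.5 [0.5331 0.1789 0.9089]  
(0.104, 0.104, 0.104, 0.104) 54.7 [0.5324 0.1781 0.8893]
```

```bash
cat >> geo.py <<'E'
from scipy.spatial.transform import Rotation as R
def plan(x,y,z,yawy=51.3):
    o=robot.get_obs();R0=R.from_rotvec(o["ee_rot"]);a=np.radians(yawy)
    ty=np.array([np.cos(a),np.sin(a),0]);tz=np.array([0,0,-1.]);tx=np.cross(ty,tz)
    rv=(R0.inv()*R.from_matrix(np.c_[tx,ty,tz])).as_rotvec()/(np.pi/2)
    d=R0.inv().apply(np.array([x,y,z])-o["ee_pos"])/.2
    print("turn",rv.round(3),"shift",d.round(3),"at",o["ee_pos"].round(4),"w",round(o["gripper_width"],4),"F",o["ft_force"].round(1),"t",o["time_s"])
E
python3 - <<'E'
from geo import *
for H in((.104,.079),(.079,.104)):
    print([proj("scene",(x,y,.004+h)).round(1) for (x,y),h in zip([(.5579,.1597),(.6016,.1247)],H)])
im=cv2.imread("pics/scene0.png");print([ (st[:4]) for c,st in blobs(im) if abs(c[0]-212.4)<1])
plan(.6016,.1247,.25)
E
```

```text
[array([[211.1, 203.7]]), array([[212.7, 199.4]])]
[array([[211.9, 214.2]]), array([[212. , 189.1]])]
[array([206, 197,  14,  17], dtype=int32)]
turn [-0.000e+00 -1.000e-03 -1.357e+00] shift [ 3.046 -2.723 -0.008] at [ 0.2052 -0.5899  0.2476] w 0.0854 F [-0.3 -0.3  0.7] t 0.1
```

```bash
python3 -m crank '[0,0,-1,-0.3,-0.97,-0.1,0,0,0,-1,-0.3,-0.97,-0.1,0,0,0,-1,-0.3,-0.97,-0.1,0,0,0,-1,-0.3,-0.97,-0.1,0,0,0,-1,-0.3,-0.97,-0.1,0,0,0,-1,-0.3,-0.97,-0.1,0,0,0,-1,-0.3,-0.97,-0.1,0,0,0,-1,-0.3,-0.97,-0.1,0,0,0,-1,-0.3,-0.97,-0.1,0,0,0,-1,-0.3,-0.97,-0.1,0]'; python3 -c "
from geo import *
plan(.6016,.1247,.25)"
```

```text
time_s: 0.93
ee_pos: [0.0848, -0.4265, 0.2682]
ee_rot: [-2.199, -2.243, -0.0]
ft_force: [-0.5, 0.4, 0.4]
gripper_width: 0.0426
grip_force: 0.0
turn [ 0.    -0.    -0.557] shift [2.704 2.639 0.091] at [ 0.0848 -0.4265  0.2682] w 0.0426 F [-0.5  0.4  0.4] t 0.9333
```

```bash
python3 -m crank '[0,0,-0.557,1,0.8,0,0,0,0,-0.557,1,0.8,0,0,0,0,-0.557,1,0.8,0,0,0,0,-0.557,1,0.8,0,0,0,0,-0.557,1,0.8,0,0,0,0,-0.557,1,0.8,0,0,0,0,-0.557,1,0.8,0,0]'; python3 -c "
from geo import *
plan(.6016,.1247,.25)"
```

```text
time_s: 1.52
ee_pos: [0.2446, -0.22, 0.2682]
ee_rot: [1.034, 2.966, 0.003]
ft_force: [0.0, -0.1, 0.2]
gripper_width: 0.0424
grip_force: 0.0
turn [ 0.001 -0.     0.003] shift [-0.327  2.459  0.096] at [ 0.2446 -0.22    0.2682] w 0.0424 F [ 0.  -0.1  0.2] t 1.5167
```

```bash
python3 -m crank '[0,0,0,-0.1,0.9,0,-0.4,0,0,0,-0.1,0.9,0,-0.4,0,0,0,-0.1,0.9,0,-0.4,0,0,0,-0.1,0.9,0,-0.4,0,0,0,-0.1,0.9,0,-0.4]'; python3 -m crank '[0,0,0,-0.1,0.9,0,-0.4,0,0,0,-0.1,0.9,0,-0.4,0,0,0,-0.1,0.9,0,-0.4,0,0,0,-0.1,0.9,0,-0.4,0,0,0,-0.1,0.9,0,-0.4]'; python3 -c "
from geo import *
plan(.6016,.1247,.15)"
```

```text
time_s: 1.93
ee_pos: [0.374, -0.0942, 0.2685]
ee_rot: [1.047, 2.961, 0.002]
ft_force: [0.4, 0.1, 0.1]
gripper_width: 0.0598
grip_force: 0.0
time_s: 2.35
ee_pos: [0.5033, 0.0332, 0.2681]
ee_rot: [1.047, 2.961, 0.003]
ft_force: [-0.2, -0.1, 1.2]
gripper_width: 0.0596
grip_force: 0.0
turn [ 0.001  0.    -0.003] shift [-0.094  0.663  0.592] at [0.5033 0.0332 0.2681] w 0.0596 F [-0.2 -0.1  1.2] t 2.35
```

```bash
python3 -m crank '[0,0,0,-0.094,0.663,0.3,-0.4,0,0,0,-0.094,0.663,0.3,-0.4,0,0,0,-0.094,0.663,0.3,-0.4,0,0,0,-0.094,0.663,0.592,-0.4,0,0,0,-0.094,0.663,0.592,-0.4,0,0,0,-0.094,0.663,0.592,-0.4,0,0,0,-0.094,0.663,0.592,-0.4]'; python3 -c "
from geo import *
plan(.6016,.1247,.076)
s=robot.capture('scene')[130:310,120:360];cv2.imwrite('pics/s1.png',cv2.resize(s,(800,600),interpolation=2))"
```

```text
time_s: 2.93
ee_pos: [0.5968, 0.1204, 0.1485]
ee_rot: [-1.049, -2.957, 0.004]
ft_force: [-0.5, 0.0, 0.6]
gripper_width: 0.06
grip_force: 0.0
turn [-0.002 -0.002 -0.004] shift [-0.006  0.033  0.362] at [0.5968 0.1204 0.1485] w 0.06 F [-0.5  0.   0.6] t 2.9333
```

View pics/s1.png

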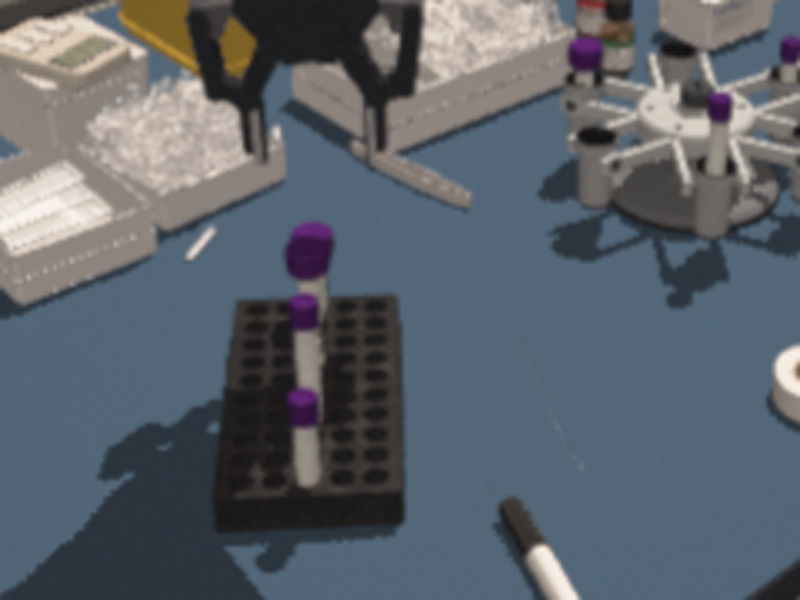

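The fingers straddle the cap line, centred on about (312,150), and the tubes are undisturbed below. I'll descend and grip the short wide tube.

```bash
python3 -m crank '[0,0,0,-0.006,0.033,0.2,-0.4,0,0,0,-0.006,0.033,0.362,-0.4,0,0,0,-0.006,0.033,0.362,-0.4,0,0,0,-0.006,0.033,0.362,-0.4,0,0,0,-0.006,0.033,0.362,1,0,0,0,-0.006,0.033,0.362,1,0,0,0,-0.006,0.033,0.362,1,0,0,0,-0.006,0.033,0.362,1,0,0,0,-0.006,0.033,0.362,1]'; python3 -m crank '[0,0,0,0,0,-0.2,1,0,0,0,0,0,-0.4,1,0,0,0,0,0,-0.6,1,0,0,0,0,0,-0.8,1,0,0,0,0,0,-0.8,1,0,0,0,0,0,-0.8,1]';python3 -c "
from geo import *
plan(.4854,-.2348,.23)
cv2.imwrite('pics/s2.png',np.hstack([cv2.resize(robot.capture(n)[a:a+150,b:b+100],(400,600),interpolation=2) for n,a,b in(('scene',100,160),('top',120,170))]))"
```

```text
time_s: 3.73
ee_pos: [0.6048, 0.1252, 0.0803]
ee_rot: [1.049, 2.958, 0.002]
ft_force: [-0.5, -1.7, 11.6]
gripper_width: 0.0238
grip_force: 58.2
time_s: 4.23
ee_pos: [0.6051, 0.1256, 0.2419]
ee_rot: [1.048, 2.955, 0.006]
ft_force: [0.2, 0.5, -1.5]
gripper_width: 0.0239
grip_force: 60.7
turn [ 0.004  0.003 -0.004] shift [-0.67  -1.777  0.052] at [0.6051 0.1256 0.2419] w 0.0239 F [ 0.2  0.5 -1.5] t 4.2333
```

View pics/s2.png

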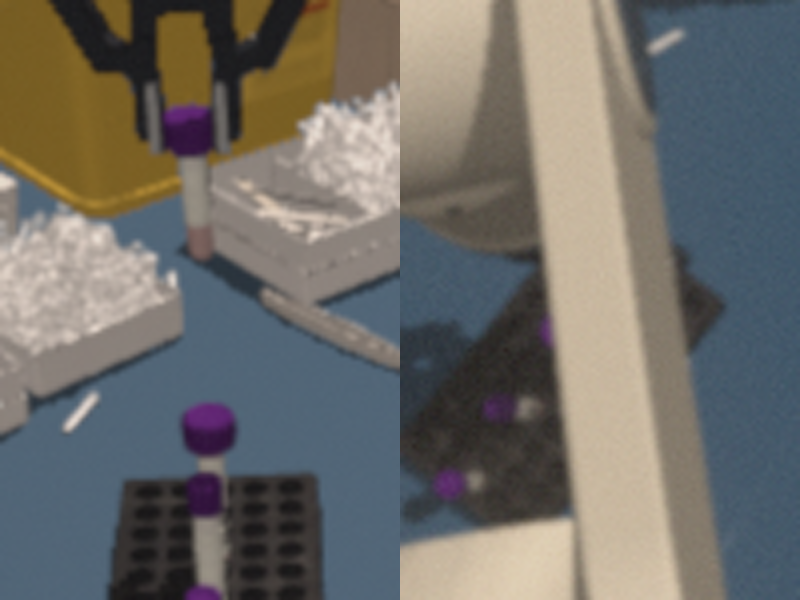

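The tube hangs from the jaws at (190,180) in the scene crop, and the rest of the rack is untouched. I'll carry it to the rotor next.

```bash
python3 -m crank '[0,0,0,-0.34,-0.9,0,1,0,0,0,-0.34,-0.9,0,1,0,0,0,-0.34,-0.9,0,1,0,0,0,-0.34,-0.9,0,1,0,0,0,-0.34,-0.9,0,1,0,0,0,-0.34,-0.9,0,1,0,0,0,-0.34,-0.9,0,1]'; python3 -m crank '[0,0,0,-0.33,-0.87,0,1,0,0,0,-0.33,-0.87,0,1,0,0,0,-0.33,-0.87,0,1,0,0,0,-0.33,-0.87,0,1,0,0,0,-0.33,-0.87,0,1,0,0,0,-0.33,-0.87,0,1,0,0,0,-0.33,-0.87,0,1,0,0,0,-0.33,-0.87,0,1]';python3 -c "
from geo import *
plan(.4871,-.2362,.16)"
python3 -m crank '[0,0,0,0,0,0,1,0,0,0,0,0,0,1]'
```

```text
time_s: 4.92
ee_pos: [0.5415, -0.0585, 0.2362]
ee_rot: [-1.054, -2.957, 0.001]
ft_force: [0.2, 0.4, 0.2]
gripper_width: 0.0239
grip_force: 60.7
time_s: 5.58
ee_pos: [0.4846, -0.2328, 0.2368]
ee_rot: [-1.049, -2.96, -0.001]
ft_force: [-0.9, -0.2, 1.1]
gripper_width: 0.0236
grip_force: 60.7
turn [ 0.    -0.001 -0.004] shift [-0.021 -0.005  0.384] at [ 0.4846 -0.2328  0.2368] w 0.0236 F [-0.9 -0.2  1.1] t 5.5833
time_s: 5.75
ee_pos: [0.4848, -0.2328, 0.2373]
ee_rot: [-1.048, -2.961, -0.0]
ft_force: [-0.3, 0.0, -0.2]
gripper_width: 0.0237
grip_force: 60.7
```

```bash
python3 -m crank '[0,0,0,-0.02,-0.005,0.15,1,0,0,0,-0.02,-0.005,0.3,1,0,0,0,-0.02,-0.005,0.384,1,0,0,0,-0.02,-0.005,0.384,1,0,0,0,-0.02,-0.005,0.384,1]';python3 -c "
from geo import *
plan(.4871,-.2362,.096)
cv2.imwrite('pics/s3.png',np.hstack([cv2.resize(robot.capture(n)[a:a+120,b:b+80],(400,600),interpolation=2) for n,a,b in(('scene',105,280),('top',160,340))]))"
```

```text
time_s: 6.17
ee_pos: [0.4866, -0.2365, 0.1603]
ee_rot: [-1.048, -2.96, -0.0]
ft_force: [0.6, 0.1, -0.7]
gripper_width: 0.0236
grip_force: 60.7
turn [-0.    -0.001 -0.003] shift [-0.002  0.003  0.321] at [ 0.4866 -0.2365  0.1603] w 0.0236 F [ 0.6  0.1 -0.7] t 6.1667
```

View pics/s3.png

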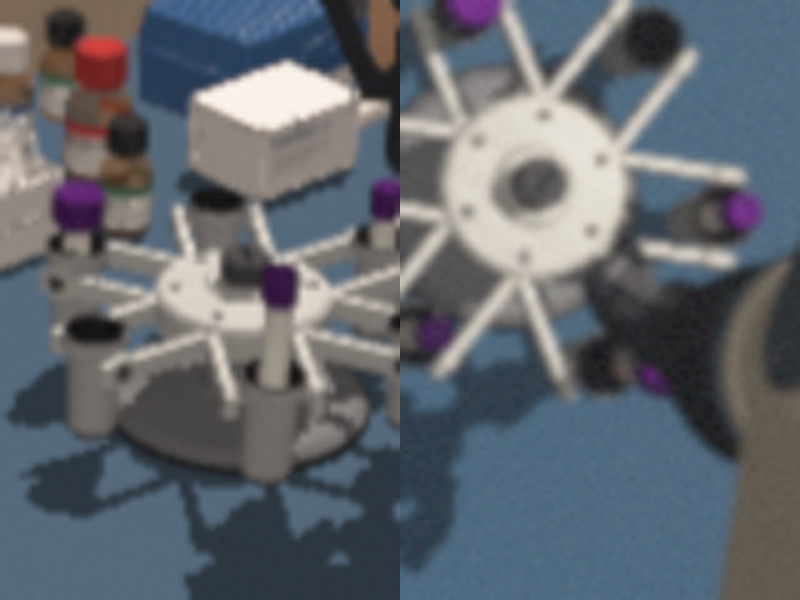

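```bash
python3 -c "
from geo import *
for z in(.07,.084,.155):
  p=proj('top',(.4854,-.2348,z))[0];print(z,p,(p-[340,160])*5+[400,0],proj('scene',(.4854,-.2348,z)))
s=robot.capture('scene')[90:210,300:420];cv2.imwrite('pics/s4.png',cv2.resize(s,(600,600),interpolation=2))"
```

```text
0.07 [381.13468834 232.5098193 ] [605.67344171 362.5490965 ] [[363.94522238 169.58610892]]
0.084 [382.77764687 232.5837463 ] [613.88823435 362.91873148] [[364.54496806 164.39800011]]
0.155 [391.98699757 232.99773809] [659.93498786 364.98869046] [[367.71694101 137.05710638]]
```

View pics/s4.png

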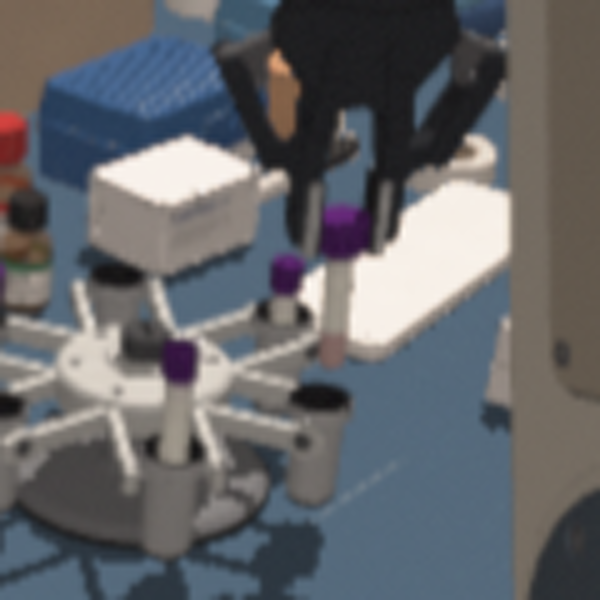

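The tube's base reads about 4 mm off the bucket axis, at scene crop (333,360) against a predicted (323,372). I'll shift +4 mm along tool y and lower it.

```bash
python3 -m crank '[0,0,0,0,0.02,0,1,0,0,0,0,0.02,0.1,1,0,0,0,0,0.02,0.17,1,0,0,0,0,0.02,0.22,1,0,0,0,0,0.02,0.22,1,0,0,0,0,0.02,0.22,1]';python3 -c "
from geo import *
plan(.489,-.2335,.097)
cv2.imwrite('pics/s5.png',np.hstack([cv2.resize(robot.capture(n)[a:a+90,b:b+60],(400,600),interpolation=2) for n,a,b in(('scene',120,330),('top',190,355))]))"
```

```text
time_s: 6.82
ee_pos: [0.4894, -0.2342, 0.1169]
ee_rot: [-1.05, -2.961, -0.0]
ft_force: [0.2, -0.0, 0.3]
gripper_width: 0.0235
grip_force: 61.2
turn [-0.    -0.    -0.004] shift [0.004 0.002 0.1  ] at [ 0.4894 -0.2342  0.1169] w 0.0235 F [ 0.2 -0.   0.3] t 6.8167
```

View pics/s5.png

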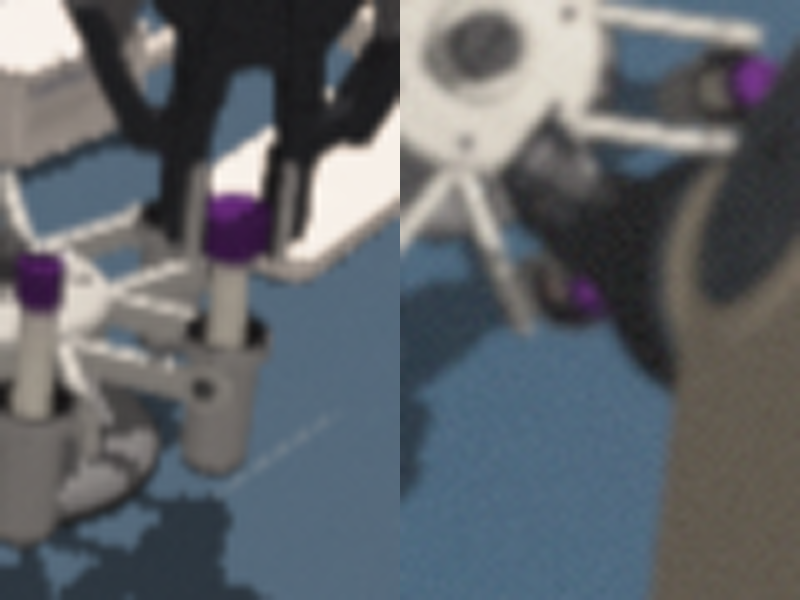

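The tube is inside the mouth with no contact force. I'll lower, release and lift off.

```bash
python3 -m crank '[0,0,0,0,0,0.05,1,0,0,0,0,0,0.095,1,0,0,0,0,0,0.095,1]'; python3 -m crank '[0,0,0,0,0,0,0.3,0,0,0,0,0,0,0,0,0,0,0,0,0,0,0,0,0,0,0,0,0]';python3 -m crank '[0,0,0,0,0,-0.15,0,0,0,0,0,0,-0.35,0,0,0,0,0,0,-0.55,0,0,0,0,0,0,-0.65,0,0,0,0,0,0,-0.65,0,0,0,0,0,0,-0.65,0]';python3 -c "
from geo import *
plan(.5135,.1953,.23)"
```

```text
time_s: 7.17
ee_pos: [0.4893, -0.2343, 0.0967]
ee_rot: [1.05, 2.961, 0.0]
ft_force: [0.1, 0.4, 0.4]
gripper_width: 0.0234
grip_force: 61.1
time_s: 7.5
ee_pos: [0.4892, -0.2343, 0.0976]
ee_rot: [-1.05, -2.961, -0.0]
ft_force: [-0.5, -0.1, -0.4]
gripper_width: 0.0426
grip_force: 0.0
time_s: 8.0
ee_pos: [0.4899, -0.2346, 0.2289]
ee_rot: [1.049, 2.958, -0.001]
ft_force: [-0.2, 0.3, -0.9]
gripper_width: 0.0426
grip_force: 0.0
turn [ 0.     0.002 -0.004] shift [ 1.263  1.743 -0.008] at [ 0.4899 -0.2346  0.2289] w 0.0426 F [-0.2  0.3 -0.9] t 8.0
```

```bash
python3 -m crank '[0,0,0,0.63,0.87,0,0,0,0,0,0.63,0.87,0,0,0,0,0,0.63,0.87,0,0,0,0,0,0.63,0.87,0,0,0,0,0,0.63,0.87,0,0,0,0,0,0.63,0.87,0,0,0,0,0,0.63,0.87,0,0,0,0,0,0.63,0.87,0,0]'; python3 -m crank '[0,0,0,0.63,0.87,0,-0.2,0,0,0,0.63,0.87,0,-0.2,0,0,0,0.63,0.87,0,-0.2,0,0,0,0.63,0.87,0,-0.2,0,0,0,0.63,0.87,0,-0.2,0,0,0,0.63,0.87,0,-0.2,0,0,0,0.63,0.87,0,-0.2,0,0,0,0.63,0.87,0,-0.2,0,0,0,0.63,0.87,0,-0.2]';python3 -c "
from geo import *
plan(.5135,.1953,.101)
cv2.imwrite('pics/s6.png',np.hstack([cv2.resize(robot.capture(n)[a:a+120,b:b+80],(400,600),interpolation=2) for n,a,b in(('scene',110,300),('top',140,340))]))"
```

```text
time_s: 8.67
ee_pos: [0.5004, -0.0198, 0.2265]
ee_rot: [-1.047, -2.96, 0.002]
ft_force: [-0.0, -0.7, 0.2]
gripper_width: 0.0427
grip_force: 0.0
time_s: 9.42
ee_pos: [0.5129, 0.1926, 0.2272]
ee_rot: [-1.053, -2.959, 0.002]
ft_force: [0.7, -0.2, 0.1]
gripper_width: 0.051
grip_force: 0.0
turn [-0.001 -0.    -0.005] shift [0.006 0.013 0.631] at [0.5129 0.1926 0.2272] w 0.051 F [ 0.7 -0.2  0.1] t 9.4167
```

View pics/s6.png

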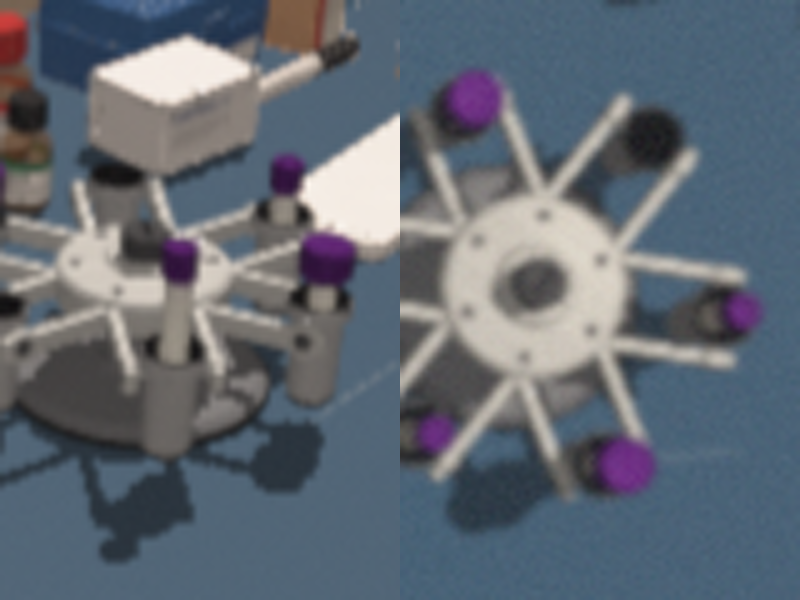

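The first tube is seated in its bucket, with the cap at (625,467) in the top crop. Next is the tall narrow tube.

```bash
python3 -m crank '[0,0,0,0.006,0.013,0.2,-0.2,0,0,0,0.006,0.013,0.4,-0.2,0,0,0,0.006,0.013,0.55,-0.2,0,0,0,0.006,0.013,0.63,-0.2,0,0,0,0.006,0.013,0.63,-0.2,0,0,0,0.006,0.013,0.63,-0.2]';python3 -m crank '[0,0,0,0,0,0,0.6,0,0,0,0,0,0,1,0,0,0,0,0,0,1,0,0,0,0,0,0,1,0,0,0,0,0,0,1]'; python3 -m crank '[0,0,0,0,0,-0.2,1,0,0,0,0,0,-0.4,1,0,0,0,0,0,-0.6,1,0,0,0,0,0,-0.75,1,0,0,0,0,0,-0.75,1,0,0,0,0,0,-0.75,1]';python3 -c "
from geo import *
plan(.6393,-.2594,.25)
cv2.imwrite('pics/s7.png',np.hstack([cv2.resize(robot.capture(n)[a:a+120,b:b+80],(400,600),interpolation=2) for n,a,b in(('scene',150,170),('top',160,160))]))"
```

```text
time_s: 10.02
ee_pos: [0.5134, 0.1963, 0.1014]
ee_rot: [-1.052, -2.959, 0.002]
ft_force: [0.1, -0.5, 0.3]
gripper_width: 0.0514
grip_force: 0.0
time_s: 10.43
ee_pos: [0.5145, 0.1977, 0.1033]
ee_rot: [1.049, 2.959, 0.002]
ft_force: [-0.8, -1.3, 7.1]
gripper_width: 0.0141
grip_force: 58.4
time_s: 10.93
ee_pos: [0.5148, 0.198, 0.2545]
ee_rot: [1.049, 2.957, 0.006]
ft_force: [0.7, 0.0, -0.4]
gripper_width: 0.0141
grip_force: 59.2
turn [ 0.003  0.002 -0.004] shift [-1.925 -1.383  0.021] at [0.5148 0.198  0.2545] w 0.0141 F [ 0.7  0.  -0.4] t 10.9333
```

View pics/s7.png

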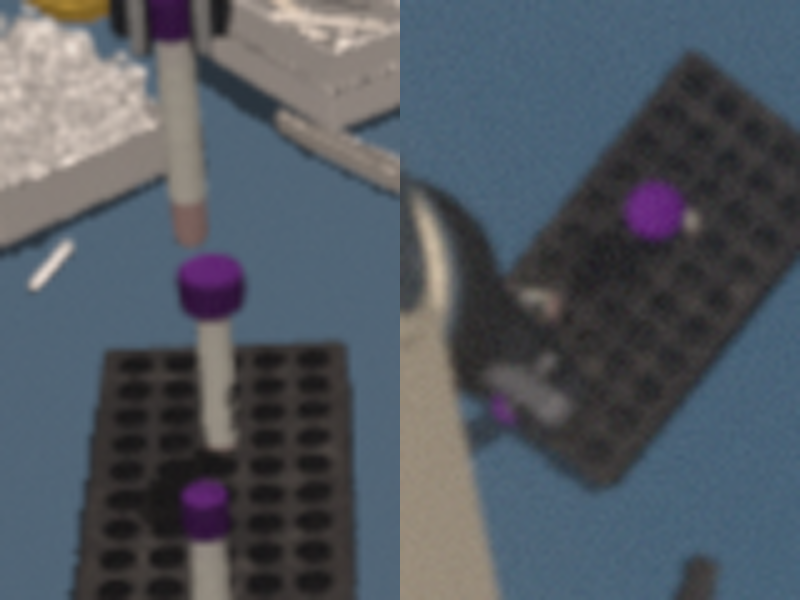

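The tall narrow tube is held upright and the odd tube is undisturbed. I'll carry it over.

```bash
python3 -m crank '[0,0,0,-0.96,-0.7,0,1,0,0,0,-0.96,-0.7,0,1,0,0,0,-0.96,-0.7,0,1,0,0,0,-0.96,-0.7,0,1,0,0,0,-0.96,-0.7,0,1,0,0,0,-0.96,-0.7,0,1,0,0,0,-0.96,-0.7,0,1,0,0,0,-0.96,-0.7,0,1]'; python3 -m crank '[0,0,0,-0.96,-0.67,0,1,0,0,0,-0.96,-0.67,0,1,0,0,0,-0.96,-0.67,0,1,0,0,0,-0.96,-0.67,0,1,0,0,0,-0.96,-0.67,0,1,0,0,0,-0.96,-0.67,0,1,0,0,0,-0.96,-0.67,0,1,0,0,0,-0.96,-0.67,0,1,0,0,0,-0.96,-0.67,0,1]';python3 -c "
from geo import *
plan(.6418,-.2564,.185)"
```

```text
time_s: 11.7
ee_pos: [0.5737, -0.0337, 0.2498]
ee_rot: [-1.054, -2.956, 0.001]
ft_force: [0.5, 1.2, 0.6]
gripper_width: 0.014
grip_force: 59.2
time_s: 12.45
ee_pos: [0.6386, -0.2554, 0.2504]
ee_rot: [-1.048, -2.959, -0.001]
ft_force: [0.8, 0.2, 0.2]
gripper_width: 0.0137
grip_force: 59.2
turn [-0.    -0.002 -0.004] shift [-0.016  0.006  0.327] at [ 0.6386 -0.2554  0.2504] w 0.0137 F [0.8 0.2 0.2] t 12.45
```

```bash
python3 -m crank '[0,0,0,-0.01,0.006,0.15,1,0,0,0,-0.01,0.006,0.3,1,0,0,0,-0.01,0.006,0.325,1,0,0,0,-0.01,0.006,0.325,1,0,0,0,-0.01,0.006,0.325,1]';python3 -c "
from geo import *
plan(.6418,-.2564,.121)
for z in(.07,.086,.18):
  print(z,[(proj(n,(.6393,-.2594,z))[0]-o)*5+[w,0] for n,o,w in(('scene',[280,80],0),('top',[350,110],400))])
cv2.imwrite('pics/s8.png',np.hstack([cv2.resize(robot.capture(n)[a:a+120,b:b+80],(400,600),interpolation=2) for n,a,b in(('scene',80,280),('top',110,350))]))"
```

```text
time_s: 12.87
ee_pos: [0.6417, -0.2565, 0.1875]
ee_rot: [-1.049, -2.961, -0.0]
ft_force: [0.2, 1.1, 0.6]
gripper_width: 0.0139
grip_force: 59.2
turn [ 0.    -0.    -0.003] shift [-0.     0.001  0.333] at [ 0.6417 -0.2565  0.1875] w 0.0139 F [0.2 1.1 0.6] t 12.8667
0.07 [array([216.94044545, 326.10169005]), array([600.58129254, 286.06518493])]
0.086 [array([218.78015259, 298.04949252]), array([610.69657187, 280.5755953 ])]
0.18 [array([230.14164231, 125.42994022]), array([678.36110422, 243.84821645])]
```

View pics/s8.png

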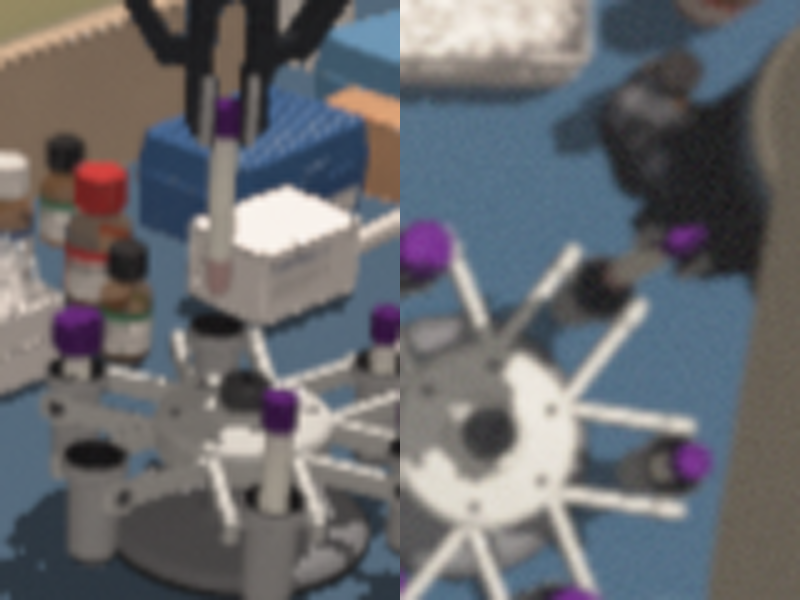

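The tube base is over the mouth, within about 3 mm. I'll lower it in two stages.

```bash
python3 -m crank '[0,0,0,0.01,0,0.05,1,0,0,0,0.01,0,0.15,1,0,0,0,0.01,0,0.24,1,0,0,0,0.01,0,0.24,1,0,0,0,0.01,0,0.24,1]';python3 -m crank '[0,0,0,0,0,0.05,1,0,0,0,0,0,0.09,1,0,0,0,0,0,0.09,1,0,0,0,0,0,0.09,1]'
```

```text
time_s: 13.38
ee_pos: [0.6394, -0.2562, 0.1383]
ee_rot: [-1.05, -2.96, -0.0]
ft_force: [0.3, 0.1, -0.3]
gripper_width: 0.0138
grip_force: 59.2
time_s: 13.72
ee_pos: [0.6398, -0.2563, 0.1206]
ee_rot: [-1.05, -2.961, -0.0]
ft_force: [0.6, -0.4, -0.5]
gripper_width: 0.014
grip_force: 59.2
```

```bash
python3 -m crank '[0,0,0,0,0,0,0.5,0,0,0,0,0,0,0.2,0,0,0,0,0,0,0.2,0,0,0,0,0,0,0.2]';python3 -m crank '[0,0,0,0,0,-0.15,0.2,0,0,0,0,0,-0.35,0.2,0,0,0,0,0,-0.55,0.2,0,0,0,0,0,-0.6,0.2,0,0,0,0,0,-0.6,0.2]';python3 -c "
from geo import *
plan(.4698,.2304,.23)"
```

```text
time_s: 14.05
ee_pos: [0.6399, -0.2564, 0.1209]
ee_rot: [1.05, 2.96, -0.0]
ft_force: [0.2, 1.1, -0.0]
gripper_width: 0.0341
grip_force: 0.0
time_s: 14.47
ee_pos: [0.642, -0.2572, 0.2456]
ee_rot: [1.048, 2.954, -0.001]
ft_force: [0.7, 0.0, 0.0]
gripper_width: 0.0343
grip_force: 0.0
turn [ 0.001  0.005 -0.004] shift [2.205 1.35  0.065] at [ 0.642  -0.2572  0.2456] w 0.0343 F [0.7 0.  0. ] t 14.4667
```

```bash
python3 -m crank '[0,0,0,0.9,0.55,0,0,0,0,0,0.9,0.55,0,0,0,0,0,0.9,0.55,0,0,0,0,0,0.9,0.55,0,0,0,0,0,0.9,0.55,0,0,0,0,0,0.9,0.55,0,0]'; python3 -m crank '[0,0,0,0.9,0.55,0,0,0,0,0,0.9,0.55,0,0,0,0,0,0.9,0.55,0,0,0,0,0,0.9,0.55,0,0,0,0,0,0.9,0.55,0,0,0,0,0,0.9,0.55,0,0]';python3 -c "
from geo import *
plan(.4698,.2304,.23)"
```

```text
time_s: 14.97
ee_pos: [0.566, -0.0522, 0.2391]
ee_rot: [-1.045, -2.958, -0.002]
ft_force: [0.6, 0.3, -0.4]
gripper_width: 0.0426
grip_force: 0.0
time_s: 15.47
ee_pos: [0.4962, 0.1462, 0.2396]
ee_rot: [-1.045, -2.96, -0.001]
ft_force: [0.1, -1.0, 0.1]
gripper_width: 0.0429
grip_force: 0.0
turn [-0.    -0.002 -0.002] shift [0.367 0.245 0.049] at [0.4962 0.1462 0.2396] w 0.0429 F [ 0.1 -1.   0.1] t 15.4667
```

```bash
python3 -m crank '[0,0,0,0.365,0.245,0.2,-0.2,0,0,0,0.365,0.245,0.3,-0.2,0,0,0,0.365,0.245,0.4,-0.2,0,0,0,0.365,0.245,0.45,-0.2,0,0,0,0.365,0.245,0.45,-0.2,0,0,0,0.365,0.245,0.45,-0.2]';python3 -c "
from geo import *
plan(.4698,.2304,.076)
cv2.imwrite('pics/s9.png',np.hstack([cv2.resize(robot.capture(n)[a:a+120,b:b+80],(400,600),interpolation=2) for n,a,b in(('scene',90,290),('top',140,345))]))"
```

```text
time_s: 15.97
ee_pos: [0.473, 0.2247, 0.1501]
ee_rot: [-1.049, -2.96, 0.003]
ft_force: [1.1, -0.5, 1.1]
gripper_width: 0.0513
grip_force: 0.0
turn [-0.001 -0.    -0.004] shift [0.03  0.013 0.37 ] at [0.473  0.2247 0.1501] w 0.0513 F [ 1.1 -0.5  1.1] t 15.9667
```

View pics/s9.png

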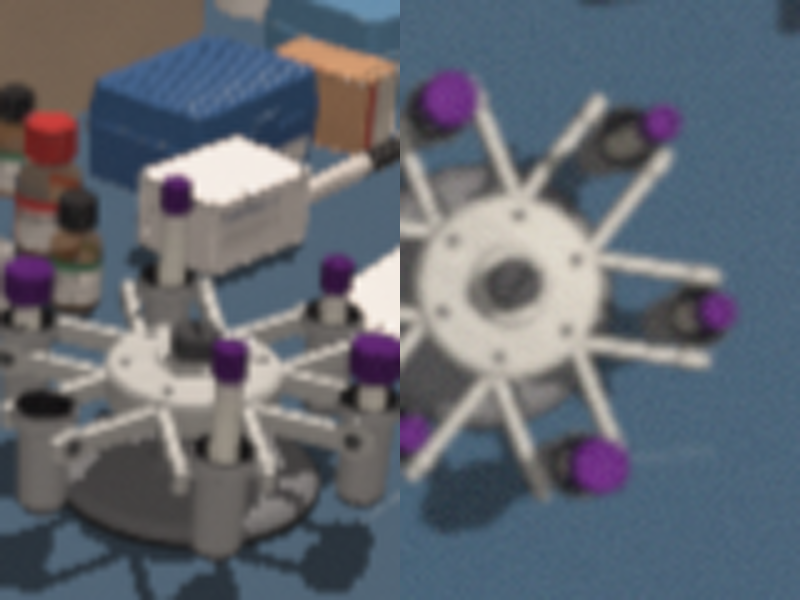

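The tall tube is seated in the far bucket, with its cap at (661,122) in the top crop. The short narrow tube is the last one.

```bash
python3 -m crank '[0,0,0,0.02,0.01,0,-0.2,0,0,0,0.02,0.01,0,-0.2]';python3 -c "
from geo import *
plan(.4698,.2304,.076)"
```

```text
time_s: 16.23
ee_pos: [0.4722, 0.2296, 0.152]
ee_rot: [1.052, 2.959, 0.003]
ft_force: [0.1, 0.6, 0.2]
gripper_width: 0.0514
grip_force: 0.0
turn [ 0.001  0.001 -0.005] shift [ 0.012 -0.005  0.38 ] at [0.4722 0.2296 0.152 ] w 0.0514 F [0.1 0.6 0.2] t 16.2333
```

```bash
python3 -m crank '[0,0,0,0.008,-0.005,0.2,-0.2,0,0,0,0.008,-0.005,0.3,-0.2,0,0,0,0.008,-0.005,0.38,-0.2,0,0,0,0.008,-0.005,0.38,-0.2,0,0,0,0.008,-0.005,0.38,-0.2]';python3 -m crank '[0,0,0,0,0,0,0.6,0,0,0,0,0,0,1,0,0,0,0,0,0,1,0,0,0,0,0,0,1,0,0,0,0,0,0,1]'; python3 -m crank '[0,0,0,0,0,-0.2,1,0,0,0,0,0,-0.4,1,0,0,0,0,0,-0.6,1,0,0,0,0,0,-0.8,1,0,0,0,0,0,-0.8,1,0,0,0,0,0,-0.8,1]';python3 -c "
from geo import *
plan(.586,-.112,.23)"
```

```text
time_s: 16.65
ee_pos: [0.4695, 0.2295, 0.0749]
ee_rot: [-1.051, -2.96, 0.001]
ft_force: [-0.5, 0.6, -0.5]
gripper_width: 0.0513
grip_force: 0.0
time_s: 17.07
ee_pos: [0.4704, 0.2301, 0.0761]
ee_rot: [1.05, 2.959, 0.002]
ft_force: [-1.1, -1.2, 6.8]
gripper_width: 0.0141
grip_force: 58.4
time_s: 17.57
ee_pos: [0.4709, 0.2305, 0.238]
ee_rot: [1.049, 2.957, 0.007]
ft_force: [0.1, 0.3, -1.2]
gripper_width: 0.0141
grip_force: 59.4
turn [ 0.004  0.002 -0.004] shift [-1.526 -0.967  0.039] at [0.4709 0.2305 0.238 ] w 0.0141 F [ 0.1  0.3 -1.2] t 17.5667
```

```bash
python3 -m crank '[0,0,0,-0.76,-0.48,0,1,0,0,0,-0.76,-0.48,0,1,0,0,0,-0.76,-0.48,0,1,0,0,0,-0.76,-0.48,0,1,0,0,0,-0.76,-0.48,0,1,0,0,0,-0.76,-0.48,0,1,0,0,0,-0.76,-0.48,0,1]'; python3 -m crank '[0,0,0,-0.76,-0.48,0,1,0,0,0,-0.76,-0.48,0,1,0,0,0,-0.76,-0.48,0,1,0,0,0,-0.76,-0.48,0,1,0,0,0,-0.76,-0.48,0,1,0,0,0,-0.76,-0.48,0,1,0,0,0,-0.76,-0.48,0,1,0,0,0,-0.76,-0.48,0,1]';python3 -c "
from geo import *
plan(.585,-.1115,.158)"
```

```text
time_s: 18.15
ee_pos: [0.5263, 0.059, 0.2336]
ee_rot: [-1.053, -2.958, 0.001]
ft_force: [-0.6, 0.6, 0.2]
gripper_width: 0.014
grip_force: 59.3
time_s: 18.82
ee_pos: [0.5838, -0.1088, 0.2342]
ee_rot: [-1.048, -2.96, -0.001]
ft_force: [-0.9, -0.6, -0.7]
gripper_width: 0.0142
grip_force: 59.3
turn [-0.    -0.001 -0.003] shift [-0.013 -0.007  0.381] at [ 0.5838 -0.1088  0.2342] w 0.0142 F [-0.9 -0.6 -0.7] t 18.8167
```

```bash
python3 -m crank '[0,0,0,-0.013,-0.007,0.15,1,0,0,0,-0.013,-0.007,0.3,1,0,0,0,-0.013,-0.007,0.38,1,0,0,0,-0.013,-0.007,0.38,1,0,0,0,-0.013,-0.007,0.38,1]';python3 -c "
from geo import *
plan(.585,-.1115,.093)
for z in(.07,.086,.155):
  print(z,[(proj(n,(.5837,-.1138,z))[0]-o)*5+[w,0] for n,o,w in(('scene',[260,90],0),('top',[300,130],400))])
cv2.imwrite('pics/s10.png',np.hstack([cv2.resize(robot.capture(n)[a:a+120,b:b+80],(400,600),interpolation=2) for n,a,b in(('scene',90,260),('top',130,300))]))"
```

```text
time_s: 19.23
ee_pos: [0.5849, -0.1119, 0.1583]
ee_rot: [-1.047, -2.96, 0.0]
ft_force: [-0.3, 0.7, 0.0]
gripper_width: 0.0139
grip_force: 59.4
turn [-0.    -0.001 -0.003] shift [0.    0.002 0.327] at [ 0.5849 -0.1119  0.1583] w 0.0139 F [-0.3  0.7  0. ] t 19.2333
0.07 [array([194.60034805, 405.58977914]), array([544.70012184, 304.84092542])]
0.086 [array([195.73874793, 375.70900201]), array([549.31616286, 301.47977177])]
0.155 [array([200.85154093, 241.76845734]), array([571.31262129, 285.46239744])]
```

View pics/s10.png

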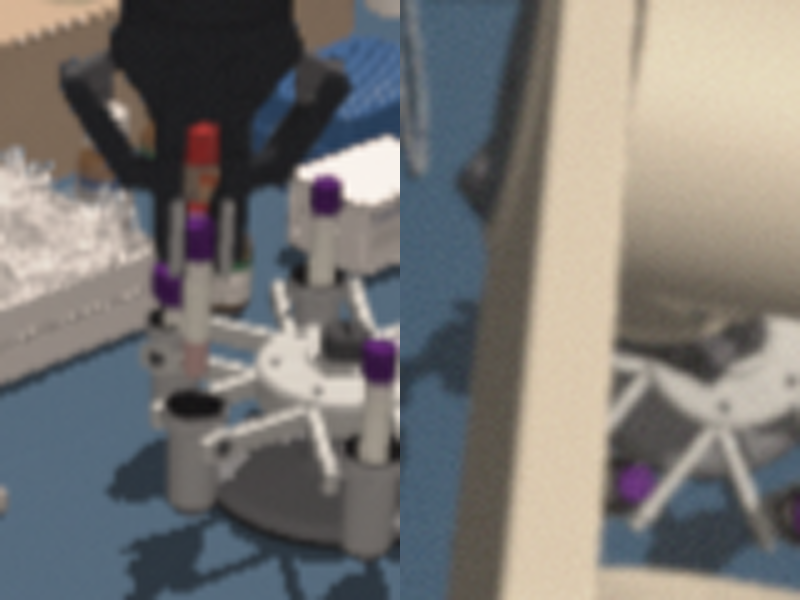

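The tube base at (194,372) matches the predicted (196,376). I'll insert and release.

```bash
python3 -m crank '[0,0,0,0,0,0.08,1,0,0,0,0,0,0.16,1,0,0,0,0,0,0.24,1,0,0,0,0,0,0.24,1,0,0,0,0,0,0.24,1]';python3 -m crank '[0,0,0,0,0,0.05,1,0,0,0,0,0,0.082,1,0,0,0,0,0,0.082,1,0,0,0,0,0,0.082,1]'
```

```text
time_s: 19.75
ee_pos: [0.586, -0.1134, 0.1116]
ee_rot: [1.05, 2.96, 0.0]
ft_force: [-0.0, 0.0, -1.1]
gripper_width: 0.014
grip_force: 60.5
time_s: 20.08
ee_pos: [0.5856, -0.1137, 0.0942]
ee_rot: [-1.05, -2.961, 0.0]
ft_force: [0.0, -0.2, -0.7]
gripper_width: 0.0143
grip_force: 60.5
```

```bash
python3 -m crank '[0,0,0,0,0,0,0.5,0,0,0,0,0,0,0.2,0,0,0,0,0,0,0.2,0,0,0,0,0,0,0.2]';python3 -m crank '[0,0,0,0,0,-0.15,0.2,0,0,0,0,0,-0.35,0.2,0,0,0,0,0,-0.55,0.2,0,0,0,0,0,-0.7,0.2,0,0,0,0,0,-0.7,0.2]';python3 -m crank '[0,0,0,0.9,0.2,0,0,0,0,0,0.9,0.2,0,0,0,0,0,0.9,0.2,0,0,0,0,0,0.9,0.2,0,0,0,0,0,0.9,0.2,0,0,0,0,0,0.9,0.2,0,0,0,0,0,0.9,0.2,0,0,0,0,0,0.9,0.2,0,0]';python3 - <<'E'
from geo import *
plan(.5,.1,.23)
I={n:robot.capture(n) for n in P}
for n in P: print(n,[c.tolist() for c,st in blobs(I[n])])
rp=[.56945739,-.2026266,-.6822104];h=[.104,.079,.079,.104,.079,.079]
for k in range(6):
    X=pose(rp,(.09*np.cos(k*np.pi/3),.09*np.sin(k*np.pi/3),.012+h[k])); print(k,proj("scene",X)[0].round(1),proj("top",X)[0].round(1))
cv2.imwrite('pics/s11.png',np.hstack([cv2.resize(I[n][a:a+120,b:b+80],(400,600),interpolation=2) for n,a,b in(('scene',90,290),('top',140,330))]))
E
```

```text
time_s: 20.42
ee_pos: [0.5858, -0.1137, 0.0945]
ee_rot: [1.05, 2.96, 0.0]
ft_force: [0.2, 0.7, 0.1]
gripper_width: 0.0342
grip_force: 0.0
time_s: 20.83
ee_pos: [0.589, -0.1144, 0.2414]
ee_rot: [1.047, 2.951, 0.002]
ft_force: [1.0, -0.8, 0.1]
gripper_width: 0.0345
grip_force: 0.0
time_s: 21.5
ee_pos: [0.4717, 0.0306, 0.2344]
ee_rot: [1.05, 2.96, 0.0]
ft_force: [0.8, 0.1, 0.5]
gripper_width: 0.0428
grip_force: 0.0
turn [ 0.     0.001 -0.004] shift [0.109 0.359 0.022] at [0.4717 0.0306 0.2344] w 0.0428 F [0.8 0.1 0.5] t 21.5
scene [[367.8, 56.5], [324.9, 128.9], [295.5, 145.5], [356.7, 144.1], [364.9, 161.5], [299.4, 162.3], [335.2, 161.3], [84.8, 187.4], [54.5, 194.8], [65.4, 195.4], [211.8, 206.7]]
top [[124.2, 93.0], [131.1, 99.7], [149.5, 98.2], [354.1, 159.6], [396.7, 164.1], [330.4, 189.8], [210.4, 201.6], [407.9, 201.9], [26.1, 218.2], [346.6, 226.2], [384.3, 232.8]]
0 [324.4 128.9] [396.1 163.9]
1 [295.4 146.2] [354.3 159.8]
2 [299.2 163.3] [330.1 190.1]
3 [336.1 162.1] [346.6 226.6]
4 [364.8 161.8] [383.6 232.6]
5 [357.2 145. ] [407.6 202. ]
```

View pics/s11.png

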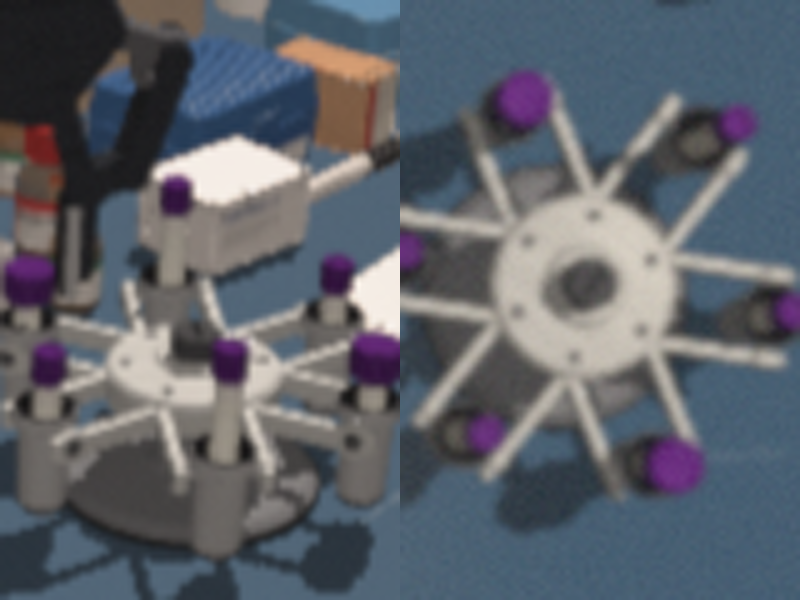

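All six caps lie within 1 px of the positions predicted for seated tubes, and the odd tube is unmoved at (210.4,201.6). I'll hand the job in.

```bash
python3 -c "
from plant import robot
print(robot.hand_in())"
```

```text
the job is handed in; nothing more can be done
None
```

The job is handed in at about 21.5 s: all three matching tubes are seated in the buckets opposite their equals, and the loaded tubes and the odd tube in the rack show no movement in the final images (no verdict was returned).

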